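# Open the scraps bin by its lever and ease its lid shut

### The arm

A 6-joint arm with a two-finger parallel gripper is mounted at the origin on the work surface. World frame = base frame: x ahead of the robot, y to its left, z up, the work surface at z = 0. Lengths are in m, angles in degrees, forces in N, time in s.
With the tool pointing down it reaches from about 0.35 to 0.875 m from the base axis. Payload 4.2 kg.
Tool frame: the origin (TCP) lies on the centre line of the jaws, within the pads' length; the fingertips stand 11 mm ahead of it and the grasp point (between the pads) lies 8 mm behind it; z points along the fingers, y is the line along which they close (so a half turn about z gives the same grasp; the last joint's range is limited). The gripper opens to 87 mm and grips with 3 to 60 N. Pads are 19 mm wide; open, the fingers measure 117 mm over their backs; the gripper's body (75 mm by 190 mm) begins 51 mm behind the grasp point.
Start: joints at [14.817, 22.042, 0.453, 0, -68.411, -14.817], TCP at [0.625, 0, 0.234] pointing down, gripper open.
Joint ranges: [-179.83, 179.83], [-69.29, 118.12], [-61.27, 80.66], [-181.25, 117.63], [-171.15, -9.14], [-177.46, 177.46]. Speed limits (degrees/s): [159.86, 159.86, 180, 180, 180, 180].

### API

Orientations are given as a 3x3 rotation matrix whose columns are the frame's x, y, z axes.
In Python, from station import r gives the robot as it stands.
- The arm moves only by the tool servo_tool, never from a script. Its argument "commands" is a list that holds one entry, the list of rows, each a list of 7 numbers: the closure, from 0 (fully open) to 1 (shut), then the shift along the tool's x, y, z in mm, then the turn, a rotation vector about the tool's x, y, z in rad. In form: [[[claw, x, y, z, ax, ay, az], ...]]. A call has exactly 5 rows; each row is the pose to reach, as a shift and turn from the pose commanded when the call began, along the tool's axes at that moment; what a row does not reach only later rows make up. A row lasts 1/10 s, in which the tool goes at most 50 mm and 8.59 degrees, less where a joint would pass 70% of its speed; a pose out of reach is approached as far as the arm can. A call with a gripper value outside its range is refused whole. The fingers move at their own pace and stop on an object; the grip force is fixed at half the most. Time passes only in rows, so rows that repeat a pose let the fingers close, or fill a call up. It gives the time, the measured TCP pose, the force, the opening and the grip force at its end, in the units of the state.
- r.sense(): the state, without advancing time (a new reading comes with each control period).
- r.capture(name): name is "scene" or "side" or "wrist"; returns a dict with "pixels" (400x640x3 uint8, red, green, blue), "camera_matrix" (3x3 intrinsics, pixels), "dist" ([k1, k2, p1, p2, k3] as OpenCV has them; the pictures are not rectified), "R" (3x3) and "t" (3): a world point X has camera coordinates R X + t. Camera axes: x right, y down, z forward; pixel columns grow to the right and rows downward; lengths in m; the calibration is good to about 2 mm. A picture is of the moment at which its call begins. There is no depth.
- r.finish_job(): hands the job in; it is judged then, once.
The state is a dict: "time_s": time; "joints": joint angles; "joint_velocities": joint speeds; "effort": joint torques, N m; "tcp_pos": TCP position; "ee_rot": TCP orientation; "wrist_force": force on the tool from outside, world axes, zero at the start; "moment": the same for the moment, N m; "gripper_width": opening from 0.0 (shut) to 1.0 (fully open); "gripper_force": force on a finger pad.
Only numpy, scipy, OpenCV 4.12 (cv2) and the standard library are available. Lean on these libraries where they do the work, as an engineer would, in place of code of your own. Each camera call takes 0.05 s, during which the arm holds its last target. There are 200 camera calls.

### The job

My hands are full of dough scraps: press down the lever of the green-lidded bin with your fingertips so that its lid stands wide open, and keep it held open for three seconds while I tip them in. Then let the lever up slowly so that the lid comes down gently, without slamming, until it is fully shut, and take your hand away. Do not touch the lids themselves, leave the blue bin shut, and do not pick up or move anything else on the table.

Things in the scene. Friction and masses are not known exactly. Their poses are not given: they have to be found in the camera images.
- green_bin: steel bin with the green lid and green lever pad, fixed to the table, 160 mm deep (x), 180 mm wide (y), 160 mm high (173 mm with the lid shut, about 320 mm open); a grey linkage cover adds 16 mm on its +y side. Origin at the centre of its underside; its -x side is the front, where the lever sticks out roughly towards the robot
- green_pad (a point): centre of the top face of the green bin's lever pad, a green plate 45 mm (bin's x) by 95 mm (y), 8 mm thick, on a 30 mm wide steel arm, 110 mm from the pivot, its centre about 115 mm in front of the bin's front wall; about 122 mm above the table at rest, 78 mm when fully pressed. Use its position only
- green_lever (a joint): green bin's lever, rad: 0 up (pad end 0.2 rad above level, lid shut), 0.4 fully pressed (0.2 rad below level, end stop, lid open). Pivot parallel to the bin's y axis, 88 mm in front (-x) of its origin, 100 mm above the table. The pad goes down 44 mm in all, at most 3 mm sideways, takes about 4 (open) to 14 N, and the lid's weight pushes it back up
- green_lid (a joint): green bin's lid, rad: 0 shut, 1.1 fully open (end stop). Hinged along the bin's far (+x) top edge; the near edge swings up and back. Linked: always 2.75 x green_lever. The panel (0.4 to 0.65 kg) shuts with a bang in well under a second, from any opening, if the lever is let go: let it up slowly all the way
- green_lid_edge (a point): middle of the near (front) top edge of the green lid, a plastic panel 172 mm (bin's x) by 188 mm (y) with a raised middle; this point is 172 mm from the hinge and 171 mm above the table when shut
- blue_bin: steel bin with the blue lid and blue lever pad, fixed to the table, 160 mm deep (x), 180 mm wide (y), 160 mm high (173 mm with the lid shut, about 320 mm open); a grey linkage cover adds 16 mm on its +y side. Origin at the centre of its underside; its -x side is the front, where the lever sticks out roughly towards the robot
- blue_pad (a point): centre of the top face of the blue bin's lever pad, a blue plate 45 mm (bin's x) by 95 mm (y), 8 mm thick, on a 30 mm wide steel arm, 110 mm from the pivot, its centre about 115 mm in front of the bin's front wall; about 122 mm above the table at rest, 78 mm when fully pressed. Use its position only
- blue_lever (a joint): blue bin's lever, rad: 0 up (pad end 0.2 rad above level, lid shut), 0.4 fully pressed (0.2 rad below level, end stop, lid open). Pivot parallel to the bin's y axis, 88 mm in front (-x) of its origin, 100 mm above the table. The pad goes down 44 mm in all, at most 3 mm sideways, takes about 4 (open) to 14 N, and the lid's weight pushes it back up
- blue_lid (a joint): blue bin's lid, rad: 0 shut, 1.1 fully open (end stop). Hinged along the bin's far (+x) top edge; the near edge swings up and back. Linked: always 2.75 x blue_lever. The panel (0.4 to 0.65 kg) shuts with a bang in well under a second, from any opening, if the lever is let go: let it up slowly all the way
- blue_lid_edge (a point): middle of the near (front) top edge of the blue lid, a plastic panel 172 mm (bin's x) by 188 mm (y) with a raised middle; this point is 172 mm from the hinge and 171 mm above the table when shut
- cutter: loose round steel cookie cutter, a ring 68 mm across, 25 mm high, origin at the centre of its underside
- jar: loose small jar with a red cap, 56 mm across, 90 mm high, stands between the bins; origin at the centre of its underside
- spatula: loose spatula lying on the table along its x axis, 280 mm long, blade to +x, origin under its middle, at the right-hand side
- chocolates: loose gold box of chocolates, 70 x 60 x 45 mm, at the left-hand side; origin at the centre of its underside
Things that resemble listed ones, but are neither listed nor needed, are in the scene too. There is more than one size of the chocolates; the job needs the middle-sized. Of the things that look like the jar, the smaller one is meant.

How it is judged:
By the outcome, as a careful person would: the job done as asked, in the order asked, and still so for the second after the job is handed in, with the robot touching nothing.
It also fails if it takes over 43 s, if anything falls off the work surface, if the arm or the gripper's body presses on something with over 40 N, if the wrist force passes 120 N, or if a joint passes its speed limit or range.

## Working session

There is one attempt and no reset: what is moved stays moved. The work goes in short steps, Python scripts to look and compute and a tool call to move; the robot and the scene stay as the last step left them, time stands still between calls to the robot, and variables do not carry over. Pictures are saved under pics/ and viewed, at most 10 in all, crops included, and the job is handed in when it is done.

Besides the shell and the picture viewer there is one more tool, called after "Emit:" in YAML: its name, and indented under it one key for each argument. servo_tool: Moves the arm, as the interface text tells. Its arguments: {"type":"object","properties":{"commands":{"type":"array","items":{"type":"array","items":{"type":"array","items":{"type":"number"}}}}},"required":["commands"]}

```bash
mkdir -p pics
python3 - <<'E'
from station import r
import cv2,pickle
d={}
for n in("scene","side"):
    c=r.capture(n); d[n]=c; cv2.imwrite(f"pics/{n}0.png",c["pixels"][:,:,::-1])
pickle.dump(d,open("c0.pkl","wb"))
s=r.sense(); print(s["time_s"],s["tcp_pos"],s["ee_rot"],s["wrist_force"],s["gripper_width"])
E
```

```text
0.1 [6.24477020e-01 1.87606026e-05 2.32560636e-01] [[-1.14523829e-04 -9.99998017e-01 -1.98817711e-03]
 [-9.99999985e-01  1.14779991e-04 -1.28729100e-04]
 [ 1.28957047e-04  1.98816234e-03 -9.99998015e-01]] [-0.69420599 -0.22407001  0.65356305] 0.9988746995673753
```

View pics/scene0.png

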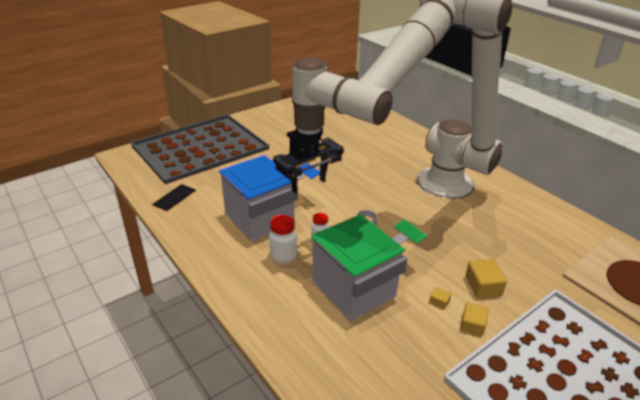

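View pics/side0.png

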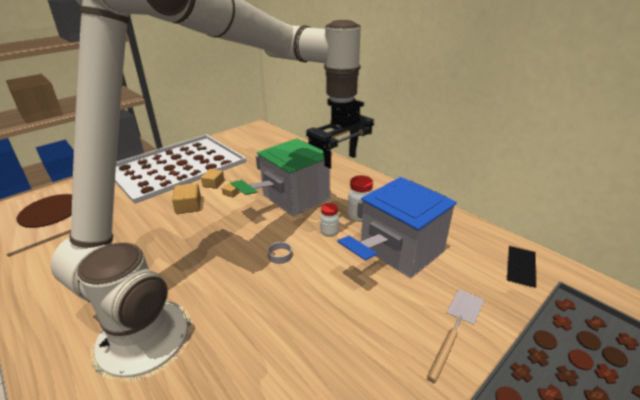

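Candidates: the green pad is at scene (411,232) and side (244,187), and the blue pad (not wanted) is at scene (311,171) and side (357,247). I choose the green one, on the green-lidded bin. The jars, three gold boxes and cutter stand nearby.

```bash
cat > h.py <<'E'
import numpy as np,cv2
from scipy.optimize import least_squares
def proj(c,X): return cv2.projectPoints(np.asarray(X,float).reshape(-1,3),cv2.Rodrigues(c["R"])[0],c["t"],c["camera_matrix"],np.array(c["dist"]))[0].reshape(-1,2)
def tri(cs,ps):
    return least_squares(lambda X:np.concatenate([proj(c,X)[0]-p for c,p in zip(cs,ps)]),[.55,.1,.1])
def green(c):
    h=cv2.cvtColor(c["pixels"],cv2.COLOR_RGB2HSV)
    m=cv2.inRange(h,(45,110,40),(80,255,255))
    n,l,s,ce=cv2.connectedComponentsWithStats(m)
    o=sorted(range(1,n),key=lambda i:-s[i,4])
    return l,o,s,ce
def binpts(x,y,yaw,lev=0.):
    R=np.array([[np.cos(yaw),-np.sin(yaw),0],[np.sin(yaw),np.cos(yaw),0],[0,0,1]])
    a=.2-lev; px=-.088-.110*np.cos(a); pz=.100+.110*np.sin(a)
    # pad top face corners
    P=[[px+s*.0225*np.cos(a),t*.0475,pz-s*.0225*np.sin(a)] for s,t in((-1,-1),(1,-1),(1,1),(-1,1))]
    L=[[.082+u,t*.094,.170] for u,t in((-.172,-1),(0,-1),(0,1),(-.172,1))]
    return (np.array(P+L+[[px,0,pz]])@R.T)+[x,y,0]
E
python3 - <<'E'
from h import *; import pickle
d=pickle.load(open("c0.pkl","rb")); cs=[d["scene"],d["side"]]
M=[];C=[]
for c in cs:
    l,o,s,ce=green(c); print([(s[i].tolist(),ce[i].round(1).tolist()) for i in o[:3]])
    M.append((l,o));C.append(ce[o[1]])
f=tri(cs,C); print("pad",f.x,f.fun)
# fit bin pose from filled-polygon masks
import itertools
def mask(c,q):
    S=16; im=np.zeros((400,640),np.uint8)
    p=proj(c,q[:9])
    for k in(0,4): cv2.fillConvexPoly(im,np.round(p[k:k+4]*S).astype(np.int32),255,cv2.LINE_AA,4)
    return cv2.GaussianBlur(im.astype(np.float32)/255,(0,0),2)
T=[cv2.GaussianBlur(np.isin(l,o[:2]).astype(np.float32),(0,0),2) for l,o in M]
cost=lambda v:sum(((mask(c,binpts(*v))-t)**2).sum() for c,t in zip(cs,T))
from scipy.optimize import minimize
best=min((minimize(cost,[f.x[0]+.198*np.cos(y),f.x[1]+.198*np.sin(y),y],method="Nelder-Mead",options=dict(initial_simplex=np.array([[f.x[0]+.198*np.cos(y),f.x[1]+.198*np.sin(y),y]]*4)+np.vstack([np.zeros(3),np.diag([.01,.01,.1])]))) for y in(-.6,-.3,0,.3,.6)),key=lambda b:b.fun)
print("bin",best.x,best.fun,cost([9,9,0])); print(binpts(*best.x)[8])
np.save("bin.npy",best.x)
out=[]
for c,w in zip(cs,((300,200),(200,120))):
    im=c["pixels"][:,:,::-1].copy()
    im=im[w[1]:w[1]+130,w[0]:w[0]+150]; im=cv2.resize(im,None,fx=2.6,fy=2.6,interpolation=cv2.INTER_CUBIC)
    p=(proj(c,binpts(*best.x))-w+.5)*2.6
    for k in(0,4): cv2.polylines(im,[np.round(p[k:k+4]).astype(int)],True,(0,0,255),1)
    out.append(im)
cv2.imwrite("pics/crop1.png",np.hstack(out))
E
```

```text
[([312, 214, 93, 62, 3011], [358.0, 244.3]), ([394, 220, 33, 24, 370], [410.4, 231.0])]
[([258, 140, 67, 33, 1309], [293.1, 154.9]), ([231, 181, 25, 13, 170], [243.0, 187.0])]
pad [0.42993142 0.22861554 0.11698818] [-0.25356671  0.05259771 -0.27247927 -0.05138039]
bin [ 0.62985301  0.22359662 -0.03371542] 132.55099487304688 4282.5166
[0.43415696 0.2301971  0.12185363]
```

View pics/crop1.png

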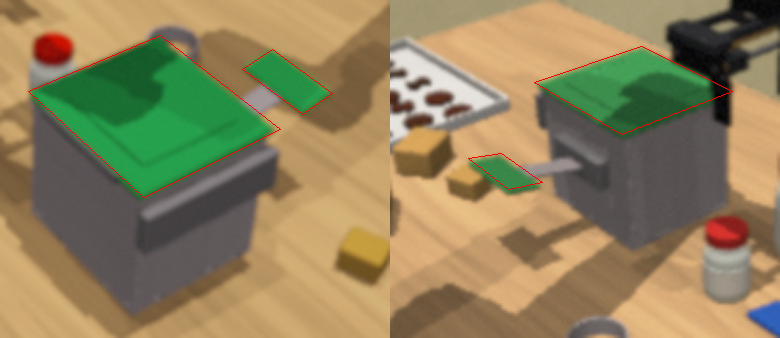

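The overlay matches the green lid and pad: pad centre at (0.434, 0.230, 0.122), bin yaw about -2°. I'll close the fingers, turn the gripper so its wide side runs along y, and go above the pad.

Emit:
servo_tool:
  commands:
    - [[1,-30,25,0,0,0,0.14],[1,-60,50,0,0,0,0.28],[1,-90,75,0,0,0,0.42],[1,-120,100,0,0,0,0.56],[1,-150,125,0,0,0,0.7]]

```text
time_s: 0.6
tcp_pos: [0.4986, 0.1509, 0.2331]
ee_rot: [[-0.649, -0.761, -0.001], [-0.761, 0.649, -0.0], [0.001, 0.0, -1.0]]
wrist_force: [0.7, 0.3, -0.2]
gripper_width: 0.629
gripper_force: 0.0
```

```bash
cat > s.py <<'E'
from station import r
import numpy as np,sys
from scipy.spatial.transform import Rotation as Ro
s=r.sense();R=s["ee_rot"];p=np.array(s["tcp_pos"])
t=np.array([.430,.230,p[2]])
yv=np.array([.0337,1,0]);z=np.array([0,0,-1.]);yv/=np.linalg.norm(yv)
T=np.c_[np.cross(yv,z),yv,z]
print(s["time_s"],p.round(4),"tip z",(p+R@[0,0,.011])[2].round(4),"F",np.round(s["wrist_force"],1),s["gripper_width"],np.round(s["joints"],1))
print("shift mm",(R.T@(t-p)*1000).round(1),"turn",Ro.from_matrix(np.array(R).T@T).as_rotvec().round(3))
E
python3 s.py
```

```text
0.6 [0.4986 0.1509 0.2331] tip z 0.2221 F [ 0.7  0.3 -0.2] 0.6292240872860027 [ 34.7  11.9 -14.   -0.  -64.1 -75.1]
shift mm [-15.7 103.6   0. ] turn [ 0.    -0.001  0.898]
```

Emit:
servo_tool:
  commands:
    - [[1,-4,25,0,0,0,0.14],[1,-8,50,0,0,0,0.28],[1,-12,75,0,0,0,0.42],[1,-16,104,0,0,0,0.56],[1,-16,104,0,0,0,0.7]]

```text
time_s: 1.1
tcp_pos: [0.4289, 0.2308, 0.2333]
ee_rot: [[-0.986, -0.167, -0.001], [-0.167, 0.986, 0.0], [0.001, 0.0, -1.0]]
wrist_force: [-0.8, -0.4, -0.0]
gripper_width: 0.168
gripper_force: 0.0
```

Emit:
servo_tool:
  commands:
    - [[1,0,0,10,0,0,0.1],[1,0,0,25,0,0,0.2],[1,0,0,40,0,0,0.2],[1,0,0,55,0,0,0.2],[1,0,0,70,0,0,0.2]]

```text
time_s: 1.6
tcp_pos: [0.4304, 0.2291, 0.1627]
ee_rot: [[-1.0, 0.029, -0.001], [0.029, 1.0, -0.0], [0.001, -0.0, -1.0]]
wrist_force: [0.9, -0.6, -0.3]
gripper_width: 0.001
gripper_force: 0.0
```

```bash
python3 s.py
python3 - <<'E'
from station import r
import cv2,numpy as np
a=r.capture("side")["pixels"][100:230,160:360,::-1]; b=r.capture("scene")["pixels"][130:260,300:500,::-1]
cv2.imwrite("pics/near.png",cv2.resize(np.hstack([a,b]),None,fx=2,fy=2,interpolation=cv2.INTER_CUBIC))
E
```

```text
1.6 [0.4304 0.2291 0.1627] tip z 0.1517 F [ 0.9 -0.6 -0.3] 0.0014022742768692467 [  47.1   12.7  -24.3   -0.   -53.1 -138.8]
shift mm [ 0.5  0.9 -0. ] turn [-0.    -0.001  0.004]
```

View pics/near.png

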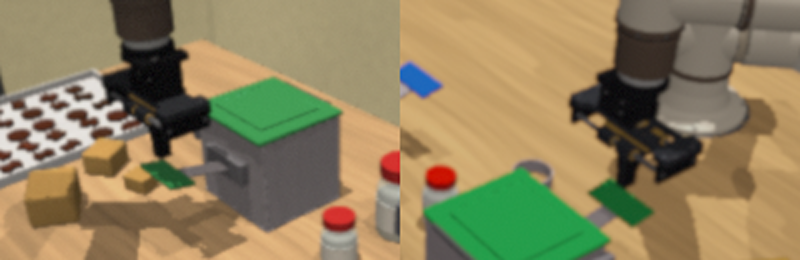

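The closed fingertips stand above the green pad (crop pixels 160,150 left and 625,180 right), and the body is clear of the lid. Now I press down.

Emit:
servo_tool:
  commands:
    - [[1,0,0,8,0,0,0],[1,0,0,16,0,0,0],[1,0,0,22,0,0,0],[1,0,0,26,0,0,0],[1,0,0,29,0,0,0]]

```text
time_s: 2.2
tcp_pos: [0.4306, 0.2292, 0.1348]
ee_rot: [[-1.0, 0.029, -0.0], [0.029, 1.0, -0.001], [0.0, -0.001, -1.0]]
wrist_force: [-5.0, -0.1, 9.2]
gripper_width: 0.004
gripper_force: 4.2
```

Emit:
servo_tool:
  commands:
    - [[1,0,0,2,0,0,0],[1,0,0,4,0,0,0],[1,0,0,6,0,0,0],[1,0,0,8,0,0,0],[1,0,0,10,0,0,0]]

```text
time_s: 2.7
tcp_pos: [0.4302, 0.2292, 0.1257]
ee_rot: [[-1.0, 0.029, -0.001], [0.029, 1.0, -0.0], [0.001, -0.0, -1.0]]
wrist_force: [-6.2, 0.1, 9.0]
gripper_width: 0.008
gripper_force: 4.3
```

Emit:
servo_tool:
  commands:
    - [[1,0,0,3,0,0,0],[1,0,0,6,0,0,0],[1,0,0,9,0,0,0],[1,0,0,12,0,0,0],[1,0,0,15,0,0,0]]

```text
time_s: 3.2
tcp_pos: [0.4297, 0.2292, 0.1104]
ee_rot: [[-1.0, 0.029, -0.002], [0.029, 1.0, -0.0], [0.002, -0.0, -1.0]]
wrist_force: [-6.5, 0.3, 9.5]
gripper_width: 0.007
gripper_force: 4.5
```

Emit:
servo_tool:
  commands:
    - [[1,0,0,3,0,0,0],[1,0,0,6,0,0,0],[1,0,0,9,0,0,0],[1,0,0,12,0,0,0],[1,0,0,15,0,0,0]]

```text
time_s: 3.7
tcp_pos: [0.4308, 0.2292, 0.0955]
ee_rot: [[-1.0, 0.029, 0.001], [0.029, 1.0, -0.0], [-0.001, -0.0, -1.0]]
wrist_force: [-1.3, -1.2, 6.8]
gripper_width: 0.004
gripper_force: 3.3
```

Emit:
servo_tool:
  commands:
    - [[1,0,0,2,0,0,0],[1,0,0,4,0,0,0],[1,0,0,5,0,0,0],[1,0,0,6,0,0,0],[1,0,0,7,0,0,0]]

```text
time_s: 4.2
tcp_pos: [0.4317, 0.2293, 0.0903]
ee_rot: [[-1.0, 0.028, 0.002], [0.028, 1.0, -0.0], [-0.002, -0.0, -1.0]]
wrist_force: [-6.1, -4.8, 23.4]
gripper_width: 0.009
gripper_force: 12.0
```

The rise to 23 N means the lever is on its end stop. I'll hold there and check with one picture.

Emit:
servo_tool:
  commands:
    - [[1,0,0,0,0,0,0],[1,0,0,0,0,0,0],[1,0,0,0,0,0,0],[1,0,0,0,0,0,0],[1,0,0,0,0,0,0]]

```text
time_s: 4.7
tcp_pos: [0.4317, 0.2293, 0.0904]
ee_rot: [[-1.0, 0.028, 0.002], [0.028, 1.0, 0.0], [-0.002, 0.0, -1.0]]
wrist_force: [-4.5, -3.7, 18.5]
gripper_width: 0.004
gripper_force: 9.2
```

Run:
```python
from station import r
import cv2,numpy as np
a=r.capture("side")["pixels"][60:230,160:360,::-1]; b=r.capture("scene")["pixels"][120:290,300:500,::-1]
cv2.imwrite("pics/open.png",cv2.resize(np.hstack([a,b]),None,fx=2,fy=2,interpolation=cv2.INTER_CUBIC))
```

```text
(no output)
```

View pics/open.png

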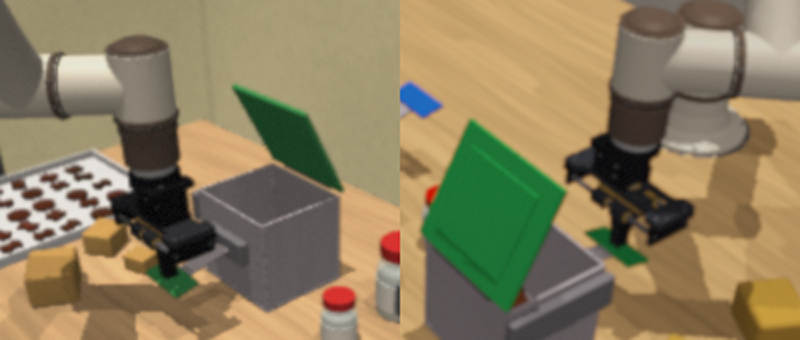

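Emit:
servo_tool:
  commands:
    - [[1,0,0,0,0,0,0],[1,0,0,0,0,0,0],[1,0,0,0,0,0,0],[1,0,0,0,0,0,0],[1,0,0,0,0,0,0]]

```text
time_s: 5.3
tcp_pos: [0.4317, 0.2293, 0.0904]
ee_rot: [[-1.0, 0.028, 0.002], [0.028, 1.0, 0.0], [-0.002, 0.0, -1.0]]
wrist_force: [-2.8, -4.5, 18.1]
gripper_width: 0.006
gripper_force: 9.2
```

Emit:
servo_tool:
  commands:
    - [[1,0,0,0,0,0,0],[1,0,0,0,0,0,0],[1,0,0,0,0,0,0],[1,0,0,0,0,0,0],[1,0,0,0,0,0,0]]

```text
time_s: 5.8
tcp_pos: [0.4316, 0.2293, 0.0904]
ee_rot: [[-1.0, 0.028, 0.002], [0.028, 1.0, 0.0], [-0.002, 0.0, -1.0]]
wrist_force: [-3.9, -4.3, 16.7]
gripper_width: 0.005
gripper_force: 9.2
```

Emit:
servo_tool:
  commands:
    - [[1,0,0,0,0,0,0],[1,0,0,0,0,0,0],[1,0,0,0,0,0,0],[1,0,0,0,0,0,0],[1,0,0,0,0,0,0]]

```text
time_s: 6.3
tcp_pos: [0.4317, 0.2293, 0.0904]
ee_rot: [[-1.0, 0.028, 0.002], [0.028, 1.0, 0.0], [-0.002, 0.0, -1.0]]
wrist_force: [-3.5, -3.5, 18.3]
gripper_width: 0.002
gripper_force: 9.2
```

Emit:
servo_tool:
  commands:
    - [[1,0,0,0,0,0,0],[1,0,0,0,0,0,0],[1,0,0,0,0,0,0],[1,0,0,0,0,0,0],[1,0,0,0,0,0,0]]

```text
time_s: 6.8
tcp_pos: [0.4317, 0.2293, 0.0904]
ee_rot: [[-1.0, 0.028, 0.002], [0.028, 1.0, 0.0], [-0.002, 0.0, -1.0]]
wrist_force: [-3.8, -4.1, 18.3]
gripper_width: 0.005
gripper_force: 9.2
```

Emit:
servo_tool:
  commands:
    - [[1,0,0,0,0,0,0],[1,0,0,0,0,0,0],[1,0,0,0,0,0,0],[1,0,0,0,0,0,0],[1,0,0,0,0,0,0]]

```text
time_s: 7.3
tcp_pos: [0.4317, 0.2293, 0.0904]
ee_rot: [[-1.0, 0.028, 0.002], [0.028, 1.0, 0.0], [-0.002, 0.0, -1.0]]
wrist_force: [-3.8, -3.7, 17.2]
gripper_width: 0.005
gripper_force: 9.2
```

Emit:
servo_tool:
  commands:
    - [[1,0,0,0,0,0,0],[1,0,0,0,0,0,0],[1,0,0,0,0,0,0],[1,0,0,0,0,0,0],[1,0,0,0,0,0,0]]

```text
time_s: 7.8
tcp_pos: [0.4317, 0.2293, 0.0904]
ee_rot: [[-1.0, 0.028, 0.002], [0.028, 1.0, 0.0], [-0.002, 0.0, -1.0]]
wrist_force: [-3.6, -4.1, 16.8]
gripper_width: 0.005
gripper_force: 9.2
```

The picture shows the green lid wide open (crop 290,130), the pad down under the fingertips and the blue bin shut. The lid has been held for over 3.5 s, so now I let the lever up slowly.

Emit:
servo_tool:
  commands:
    - [[1,0,0,-1,0,0,0],[1,0,0,-2,0,0,0],[1,0,0,-3,0,0,0],[1,0,0,-4,0,0,0],[1,0,0,-5,0,0,0]]

```text
time_s: 8.3
tcp_pos: [0.431, 0.2294, 0.0927]
ee_rot: [[-1.0, 0.029, 0.0], [0.029, 1.0, 0.0], [-0.0, 0.0, -1.0]]
wrist_force: [1.2, -1.2, 3.0]
gripper_width: 0.007
gripper_force: 1.4
```

Emit:
servo_tool:
  commands:
    - [[1,0,0,-1,0,0,0],[1,0,0,-2,0,0,0],[1,0,0,-3,0,0,0],[1,0,0,-4,0,0,0],[1,0,0,-5,0,0,0]]

```text
time_s: 8.8
tcp_pos: [0.4304, 0.2293, 0.0975]
ee_rot: [[-1.0, 0.029, -0.001], [0.029, 1.0, -0.0], [0.001, -0.0, -1.0]]
wrist_force: [-2.1, -0.2, 3.4]
gripper_width: 0.005
gripper_force: 1.9
```

Emit:
servo_tool:
  commands:
    - [[1,0,0,-1,0,0,0],[1,0,0,-2,0,0,0],[1,0,0,-3,0,0,0],[1,0,0,-4,0,0,0],[1,0,0,-5,0,0,0]]

```text
time_s: 9.3
tcp_pos: [0.4303, 0.2292, 0.1025]
ee_rot: [[-1.0, 0.029, -0.001], [0.029, 1.0, -0.0], [0.001, -0.0, -1.0]]
wrist_force: [-4.3, 0.5, 3.7]
gripper_width: 0.007
gripper_force: 2.4
```

Emit:
servo_tool:
  commands:
    - [[1,0,0,-1,0,0,0],[1,0,0,-2,0,0,0],[1,0,0,-3,0,0,0],[1,0,0,-4,0,0,0],[1,0,0,-5,0,0,0]]

```text
time_s: 9.8
tcp_pos: [0.4305, 0.2291, 0.1076]
ee_rot: [[-1.0, 0.029, -0.001], [0.029, 1.0, -0.0], [0.0, -0.0, -1.0]]
wrist_force: [-4.1, 1.2, 5.0]
gripper_width: 0.01
gripper_force: 2.8
```

Emit:
servo_tool:
  commands:
    - [[1,0,0,-1,0,0,0],[1,0,0,-2,0,0,0],[1,0,0,-3,0,0,0],[1,0,0,-4,0,0,0],[1,0,0,-5,0,0,0]]

```text
time_s: 10.3
tcp_pos: [0.4307, 0.229, 0.1128]
ee_rot: [[-1.0, 0.029, -0.0], [0.029, 1.0, -0.0], [0.0, -0.0, -1.0]]
wrist_force: [-3.8, 0.5, 5.1]
gripper_width: 0.008
gripper_force: 2.8
```

Emit:
servo_tool:
  commands:
    - [[1,0,0,-1,0,0,0],[1,0,0,-2,0,0,0],[1,0,0,-3,0,0,0],[1,0,0,-4,0,0,0],[1,0,0,-5,0,0,0]]

```text
time_s: 10.8
tcp_pos: [0.4309, 0.2291, 0.1179]
ee_rot: [[-1.0, 0.029, 0.0], [0.029, 1.0, -0.0], [-0.0, -0.0, -1.0]]
wrist_force: [-4.0, -1.0, 5.6]
gripper_width: 0.009
gripper_force: 3.0
```

Emit:
servo_tool:
  commands:
    - [[1,0,0,-1,0,0,0],[1,0,0,-2,0,0,0],[1,0,0,-3,0,0,0],[1,0,0,-4,0,0,0],[1,0,0,-5,0,0,0]]

```text
time_s: 11.3
tcp_pos: [0.4313, 0.2291, 0.1232]
ee_rot: [[-1.0, 0.029, 0.001], [0.029, 1.0, -0.0], [-0.001, -0.0, -1.0]]
wrist_force: [-2.3, -1.0, 7.0]
gripper_width: 0.006
gripper_force: 3.2
```

About 11 mm remain, so I slow down.

Emit:
servo_tool:
  commands:
    - [[1,0,0,-1,0,0,0],[1,0,0,-2,0,0,0],[1,0,0,-3,0,0,0],[1,0,0,-3.5,0,0,0],[1,0,0,-4,0,0,0]]

```text
time_s: 11.8
tcp_pos: [0.4318, 0.2291, 0.1275]
ee_rot: [[-1.0, 0.029, 0.002], [0.029, 1.0, -0.0], [-0.002, -0.0, -1.0]]
wrist_force: [-1.1, -1.6, 6.6]
gripper_width: 0.005
gripper_force: 3.4
```

Emit:
servo_tool:
  commands:
    - [[1,0,0,-0.6,0,0,0],[1,0,0,-1.2,0,0,0],[1,0,0,-1.8,0,0,0],[1,0,0,-2.4,0,0,0],[1,0,0,-3,0,0,0]]

```text
time_s: 12.3
tcp_pos: [0.4322, 0.2291, 0.1306]
ee_rot: [[-1.0, 0.028, 0.003], [0.028, 1.0, 0.0], [-0.003, 0.0, -1.0]]
wrist_force: [-0.0, -2.8, 6.7]
gripper_width: 0.002
gripper_force: 3.4
```

Emit:
servo_tool:
  commands:
    - [[1,0,0,-0.5,0,0,0],[1,0,0,-1,0,0,0],[1,0,0,-1.5,0,0,0],[1,0,0,-2,0,0,0],[1,0,0,-2.5,0,0,0]]

```text
time_s: 12.8
tcp_pos: [0.4326, 0.2292, 0.1333]
ee_rot: [[-1.0, 0.028, 0.004], [0.028, 1.0, 0.0], [-0.004, 0.0, -1.0]]
wrist_force: [0.8, -3.5, 7.2]
gripper_width: 0.006
gripper_force: 3.5
```

Emit:
servo_tool:
  commands:
    - [[1,0,0,-0.5,0,0,0],[1,0,0,-1,0,0,0],[1,0,0,-1.5,0,0,0],[1,0,0,-2,0,0,0],[1,0,0,-2.5,0,0,0]]

```text
time_s: 13.3
tcp_pos: [0.4324, 0.2295, 0.1352]
ee_rot: [[-1.0, 0.029, 0.003], [0.029, 1.0, 0.001], [-0.003, 0.001, -1.0]]
wrist_force: [3.2, -1.2, 2.1]
gripper_width: 0.006
gripper_force: 1.6
```

Emit:
servo_tool:
  commands:
    - [[1,0,0,-0.5,0,0,0],[1,0,0,-1,0,0,0],[1,0,0,-1.5,0,0,0],[1,0,0,-2,0,0,0],[1,0,0,-2.5,0,0,0]]

```text
time_s: 13.8
tcp_pos: [0.4299, 0.2289, 0.1364]
ee_rot: [[-1.0, 0.029, -0.002], [0.029, 1.0, -0.001], [0.002, -0.001, -1.0]]
wrist_force: [0.4, -0.2, 0.2]
gripper_width: 0.008
gripper_force: 0.0
```

The force has dropped to zero, so the lever is at the top. I retreat upward.

Emit:
servo_tool:
  commands:
    - [[1,0,0,-3,0,0,0],[1,0,0,-10,0,0,0],[1,0,0,-25,0,0,0],[1,0,0,-45,0,0,0],[1,0,0,-65,0,0,0]]

```text
time_s: 14.3
tcp_pos: [0.4305, 0.2291, 0.2031]
ee_rot: [[-1.0, 0.029, -0.0], [0.029, 1.0, -0.0], [0.0, -0.0, -1.0]]
wrist_force: [-0.4, -0.5, 0.5]
gripper_width: 0.006
gripper_force: 0.0
```

Emit:
servo_tool:
  commands:
    - [[1,0,0,-15,0,0,0],[1,0,0,-30,0,0,0],[1,0,0,-30,0,0,0],[1,0,0,-30,0,0,0],[1,0,0,-30,0,0,0]]

```text
time_s: 14.8
tcp_pos: [0.4302, 0.2289, 0.2312]
ee_rot: [[-1.0, 0.029, -0.002], [0.029, 1.0, -0.001], [0.001, -0.001, -1.0]]
wrist_force: [0.2, 0.6, -0.2]
gripper_width: 0.011
gripper_force: 0.0
```

```bash
python3 s.py
python3 - <<'E'
from station import r
import cv2,numpy as np
a=r.capture("side")["pixels"][100:300,160:480,::-1]; b=r.capture("scene")["pixels"][130:330,180:500,::-1]
cv2.imwrite("pics/end.png",cv2.resize(np.hstack([a,b]),None,fx=1.25,fy=1.25,interpolation=cv2.INTER_CUBIC))
E
```

```text
14.8 [0.4302 0.2289 0.2312] tip z 0.2202 F [ 0.2  0.6 -0.2] 0.011420737985723737 [  47.1    8.7  -18.4   -0.   -63.  -138.8]
shift mm [ 0.2  1.1 -0. ] turn [-0.001 -0.001  0.004]
```

View pics/end.png

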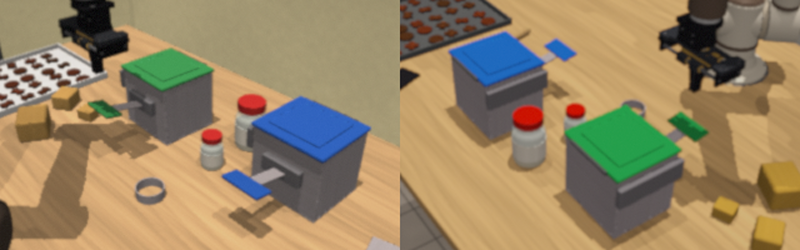

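Both lids are shut (green at crop 165,70 and 622,145), the pad is up, the hand is clear and nothing else has moved.

```bash
python3 -c "
from station import r
print(r.finish_job())"
```

```text
the job is handed in; nothing more can be done
None
```

I pressed the green bin's lever to its stop, held the lid wide open for about 3.6 s, let it down slowly until fully shut, and took the hand away; the last picture shows the blue bin still shut and nothing else moved, and the job is handed in.

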